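Spin-check the desk organiser and catch its knob

TASK

Check that the rotating desk organiser runs freely: swing it by its knob post to about a third of a turn a second (never as fast as half a turn a second), let go, and while it coasts untouched, still clearly turning, travel along with it for at least six seconds with the tool over or around the knob post, centred on it within 2.5 cm sideways and no more than 6 cm above its top. Then take hold of the knob post between the fingers, bring the organiser to a stop, let go and leave it standing still. Do not disturb the mug, the mouse or the calculator.

Things in the scene. Friction and masses are not known exactly. Their poses are not given: they have to be found in the camera images.
- turntable (a joint): Angle (rad) of the organiser's wooden turntable about its vertical axis, counter-clockwise from above positive; turns endlessly either way. Nominal moving mass 1.6 kg, inertia about 0.017 kg m2 (hidden, 0.65 to 2 times that). Low-friction bearing: viscous drag 0.0012 N m s/rad plus dry friction 0.0008 N m, so after a push it coasts several seconds, slowing down.
- knob: Plain aluminium knob post standing upright near the turntable's rim, the tallest thing on it: round, 30 mm in diameter, 94 mm tall, foot flange 44 mm across and 6 mm high. Origin at the centre of its underside, 41 mm above the desk, z up; its axis stands 110 mm from the turntable's axis. It revolves freely on its own spindle, so held fingers need not turn with the disc.
- knob_top (a point): Centre of the top face of the knob post, 94 mm above its underside and 135 mm above the desk; z up. Grip the 30 mm post in its upper 40 mm; fingertips 80 mm or more above the desk are clear of the trays all the way round.
- axis (a point): Point on the turntable's vertical axis, at the height of the knob's top (135 mm above the desk); its foot is fast to the desk. The turntable: round wooden disc, 300 mm across, 14 mm thick, upper face 41 mm above the desk, with three black trays fixed on it (tops at most 75 mm above the desk).
- mug: White mug, 80 mm across and 92 mm tall, loose, a bystander on the robot's right. Origin at the centre of its underside.
- mouse: White computer mouse, 105 x 60 x 34 mm, loose, a bystander on the robot's left. Origin at the centre of its underside.
- calculator: Black pocket calculator, 150 x 85 x 20 mm, lying loose, a bystander on the robot's right. Origin at the centre of its underside.

How it is judged:
By the outcome, as a careful person would: the job done as asked, in the order asked, and still so for the second after the job is handed in, with the robot touching nothing.
It also fails if it takes over 53 s, if anything falls off the work surface, if the arm or the gripper's body presses on something with over 40 N, if the wrist force passes 120 N, or if a joint passes its speed limit or range.

ROBOT

A 6-joint arm with a two-finger parallel gripper is mounted at the origin on the work surface. World frame = base frame: x ahead of the robot, y to its left, z up, the work surface at z = 0. Lengths are in mm, angles in rad, forces in N, time in s.
With the tool pointing down it reaches from about 275 to 1000 mm from the base axis. Payload 8.4 kg.
Tool frame: the origin (TCP) lies between the finger pads, 19 mm behind the fingertips; this is the grasp point; z points along the fingers, y is the direction in which the jaws open and shut (so a half turn about z gives the same grasp; the last joint's range is limited). The gripper opens to 85 mm and grips with 20 to 120 N. Pads are 22 mm wide; open, the fingers measure 114 mm over their backs; the gripper's body (76 mm by 85 mm) begins 54 mm behind the grasp point. The pads swing forward as they close: fully open they stand 13 mm farther back than shut.
Start: joints at [1.196, 0.353, 1.633, -0, 1.155, -0.002], TCP at [227.639, 582.073, 249.981] pointing down, gripper open.
Joint ranges: [-2.63, 2.63], [-0.92, 2.1], [0.06, 2.66], [-1.3, 4.44], [0, 2.69], [-3.02, 3.02]. Speed limits (rad/s): [2.22, 2.22, 2.79, 3.14, 3.14, 3.14].

INTERFACE

Orientations are given as [roll, pitch, yaw] about the fixed x, y, z axes, in that order (R = Rz(yaw) Ry(pitch) Rx(roll)).
In Python, from rig import r gives the robot as it stands.
- The arm moves only by the tool move_arm, never from a script. Its argument "increments" is a list of rows, each an object of numbers: "tx", "ty", "tz": the shift along the tool's x, y, z in cm; "rx", "ry", "rz": the turn, a rotation vector about the tool's x, y, z in degrees; "gripper": the gripper's target within -1 to 1 (fully open at 1, half-way at 0, shut at -1). A call has 1 to 12 rows; each row shifts and turns the commanded pose from where the row before left it, along the tool's axes as they then stand; what a row does not reach is not made up. A row lasts 1/10 s, in which the tool goes at most 50 mm and 8.59 degrees, less where a joint would pass 70% of its speed; a pose out of reach is approached as far as the arm can. A call is refused whole if a number of a shift passes 5 or a number of a turn 8.59, either way. A call with a gripper value outside its range is refused whole. The fingers move at their own pace and stop on an object; "squeeze" is the grip in N (left out, the last holds). Time passes only in rows, so rows that do not move let the fingers close. It gives the time, the measured TCP pose, the force and the opening at its end, in the units of the state.
- r.sense(): the state, without advancing time (a new reading comes with each control period).
- r.grab_frame(name): name is "side" or "top"; returns (picture, depth): 480x640x3 uint8, red, green, blue; 480x640 float32, mm along the optical axis (not along the pixel's ray), 0 where there is no reading.
- r.camera_model(name): a dict with "fx", "fy", "cx", "cy" (pixels), "R" (3x3) and "t" (3): a world point X has camera coordinates R X + t. Camera axes: x right, y down, z forward; pixel columns grow to the right and rows downward; lengths in mm; the calibration is good to about 2 mm. A picture is of the moment at which its call begins. camera_model takes no time and is no camera call.
- r.sign_off(): hands the job in, once; it reports no verdict.
Trained networks look in the newest picture that a camera, given by its name, has taken for a name from the list of things; names that differ only in an ending like _2 or _b are one class to them, and where a whole thing is asked for, a point or a joint stands for the part that bears it (a point fixed in the world has none). Each returns a list of dicts, best first, with "confidence" (0 to 1); they miss things now and then, are a little off and sometimes report something else, mostly with a low value. They report only what shows in the picture. A call takes as long as a camera call.
- r.cut_out(query, camera): "mask" (480x640 bool, what is visible of it) and "bbox" ([left, top, right, bottom] in pixels, round what is visible of it).
- r.place_of(query, camera): "location" ([row, column] in pixels: a listed point, or the origin of a listed thing).
The state is a dict: "clock": time; "qpos": joint angles; "qvel": joint speeds; "joint_efforts": joint torques, N m; "eef_pos": TCP position; "tcp_rot": TCP orientation; "contact_force": force on the tool from outside, world axes, zero at the start; "wrist_torque": the same for the moment, N m; "opening": opening from 0.0 (shut) to 1.0 (fully open).
Only numpy, scipy, OpenCV 4.12 (cv2) and the standard library are available. Lean on these libraries where they do the work, as an engineer would, in place of code of your own. Each camera call takes 0.05 s, during which the arm holds its last target. There are 200 camera calls.

## Working session

There is one attempt and no reset: what is moved stays moved. The work goes in short steps, Python scripts to look and compute and a tool call to move; the robot and the scene stay as the last step left them, time stands still between calls to the robot, and variables do not carry over. Pictures are saved under pics/ and viewed, about 8 in all and at most 12, crops included, and the job is handed in when it is done.

Besides the shell and the picture viewer there is one more tool, called after "Request:" by a JSON object that holds its "method" and its "body". move_arm: Moves the arm, as the interface text tells. Its arguments: {"type":"object","properties":{"increments":{"type":"array","items":{"type":"object","properties":{"tx":{"type":"number"},"ty":{"type":"number"},"tz":{"type":"number"},"rx":{"type":"number"},"ry":{"type":"number"},"rz":{"type":"number"},"gripper":{"type":"number"}}}},"squeeze":{"type":"number"}},"required":["increments"]}

```bash
mkdir -p pics; ls; cat > h.py <<'E'
import numpy as np, cv2
from rig import r
def ray_z(cam,row,col,z):
    m=r.camera_model(cam);R=np.array(m["R"]);t=np.array(m["t"])
    c=-R.T@t; d=R.T@np.array([(col-m["cx"])/m["fx"],(row-m["cy"])/m["fy"],1]); return c+d*(z-c[2])/d[2]
def proj(cam,X):
    m=r.camera_model(cam);p=np.array(m["R"])@np.array(X)+np.array(m["t"]); return m["fy"]*p[1]/p[2]+m["cy"],m["fx"]*p[0]/p[2]+m["cx"]
E
python3 - <<'E'
from h import *
s=r.sense();print(s)
for c in("side","top"):
    im,d=r.grab_frame(c);cv2.imwrite(f"pics/{c}0.png",im[:,:,::-1])
    m=r.camera_model(c);print(c,-np.array(m["R"]).T@np.array(m["t"]))
    for q,z in(("knob_top",135),("axis",135),("mug",0),("mouse",0),("calculator",0)):
        for o in r.place_of(q,c)[:2]: print(q,o["location"],round(o["confidence"],2),ray_z(c,*o["location"],z).round(0))
print(r.sense()["clock"])
E
```

```text
pics
{'clock': 0.0, 'qpos': array([ 1.19561863e+00,  3.53629894e-01,  1.63414713e+00, -1.37045183e-05,
        1.15520471e+00, -2.41064555e-03]), 'qvel': array([ 3.56902966e-05, -1.66992354e-03, -9.36872071e-04,  3.22467942e-04,
       -3.31114569e-04, -7.84474755e-05]), 'joint_efforts': array([ 1.22452511e-03, -6.05249476e+01, -3.42068374e+01,  1.35905043e-04,
        9.05820751e-03, -2.19894315e-05]), 'eef_pos': array([227.46314265, 581.64653615, 249.26750645]), 'tcp_rot': array([-3.14020355e+00,  9.18165136e-06,  2.76883115e+00]), 'contact_force': array([ 0.38217425, -0.37385626,  0.25373969]), 'wrist_torque': array([ 0.06772824, -0.02886475, -0.04256108]), 'opening': 1.0037916914422775}
side [  -6.91123676 -516.71141371  752.3270511 ]
knob_top [222.6, 352.8] 0.69 [570. -31. 135.]
knob_top [240.5, 402.3] 0.58 [ 597. -146.  135.]
axis [226.3, 354.5] 0.67 [563. -42. 135.]
axis [360.7, 495.7] 0.26 [ 467. -428.  135.]
mug [364.0, 493.6] 0.67 [ 561. -410.    0.]
mouse [197.1, 231.6] 0.94 [538. 410.   0.]
calculator [452.0, 454.8] 0.92 [ 364. -446.    0.]
top [ 325.24367859  -17.39978832 1246.67477766]
knob_top [211.9, 383.4] 0.72 [ 603. -138.  135.]
knob_top [316.4, 508.6] 0.31 [ 360. -400.  135.]
axis [225.6, 341.8] 0.77 [574. -43. 135.]
mug [234.5, 486.9] 0.87 [ 570. -411.    0.]
mouse [256.2, 157.8] 0.72 [538. 422.   0.]
calculator [320.6, 508.1] 0.97 [ 354. -445.    0.]
calculator [213.7, 383.5] 0.33 [ 632. -153.    0.]
0.6
```

View pics/top0.png

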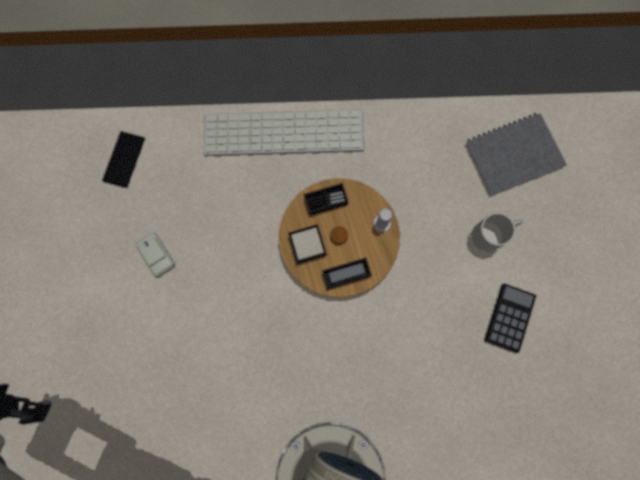

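View pics/side0.png

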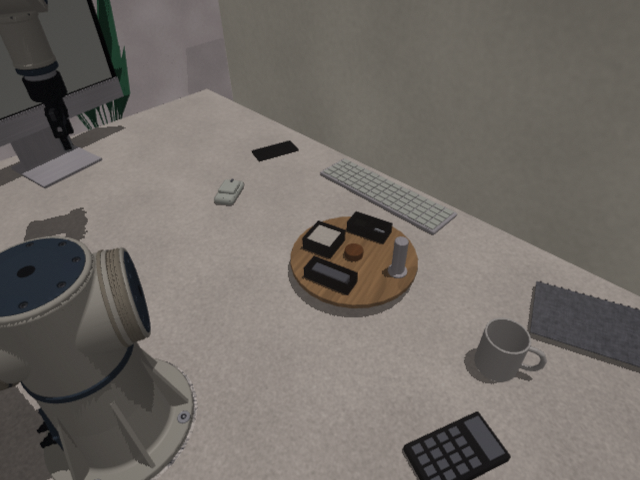

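The pictures show the organiser disc centred near top pixel (340,239), with the knob at about (384,215). The mug, mouse and calculator are well clear. Next I fit the axis and build an angle template from the trays.

```bash
cat >> h.py <<'E'
def cloud(cam,im,d):
    m=r.camera_model(cam);R=np.array(m["R"]);t=np.array(m["t"])
    v,u=np.mgrid[0:480,0:640]; P=np.stack([(u-m["cx"])/m["fx"]*d,(v-m["cy"])/m["fy"]*d,d],-1)
    return (P-t)@R
def pts(cam,im,d,ax):
    X=cloud(cam,im,d); rel=X[...,:2]-ax; rho=np.hypot(rel[...,0],rel[...,1]); phi=np.arctan2(rel[...,1],rel[...,0])
    ok=(d>0)&(rho<140)&(rho>25)&(X[...,2]>30)&(X[...,2]<85)
    sat=im.astype(float).max(-1)-im.min(-1)     # wood is saturated, trays/knob are not
    f=np.where(sat>35,-1.,1.)
    return rho[ok],phi[ok],f[ok]
def build(frames,ax):
    S=np.zeros((24,180));N=S.copy()
    for c,im,d in frames:
        a,b,f=pts(c,im,d,ax); i=(a/6).astype(int); j=(np.mod(b,2*np.pi)/(2*np.pi)*180).astype(int)%180
        np.add.at(S,(i,j),f);np.add.at(N,(i,j),1)
    return np.where(N>0,S/np.maximum(N,1),0)
def angle(cam,im,d,ax,T,th0=None,win=np.pi):
    """rotation of the disc from the template, rad"""
    a,b,f=pts(cam,im,d,ax); i=(a/6).astype(int)
    g=np.arange(-np.pi,np.pi,np.radians(.5)) if th0 is None else th0+np.arange(-win,win,np.radians(.5))
    sc=np.array([np.mean(f*T[i,(np.mod(b-x,2*np.pi)/(2*np.pi)*180).astype(int)%180]) for x in g])
    sc=np.convolve(np.pad(sc,4,mode="edge"),np.ones(9)/9,"valid"); k=sc.argmax(); return g[k],sc[k],len(a)
E
python3 - <<'E'
from h import *
fr=[(c,*r.grab_frame(c)) for c in("top","side")]
C=[]
for c,im,d in fr:
    o=r.cut_out("turntable",c)
    print(c,[(x["confidence"],x["bbox"]) for x in o[:2]])
    X=cloud(c,im,d); m=o[0]["mask"]&(d>0)&(abs(X[...,2]-41)<8); p=X[m]
    hull=cv2.convexHull(p[:,:2].astype(np.float32)); (ce,ra)=cv2.minEnclosingCircle(hull); 
    print(ce,ra,np.median(p[:,2])); C.append(ce)
    kn=(d>0)&(X[...,2]>90)&(X[...,2]<142)&(np.hypot(X[...,0]-565,X[...,1]+42)<150)
    print("knob pts",X[kn].mean(0),X[kn].min(0),X[kn].max(0))
    tp=(kn)&(X[...,2]>131); print("top face",X[tp].mean(0),tp.sum())
ax=np.mean(C,0); T=build(fr,ax); np.savez("t.npz",T=T,ax=ax)
for c,im,d in fr: print(c,angle(c,im,d,ax,T))
print(r.sense()["clock"])
E
```

```text
top []Traceback (most recent call last):
  File "<stdin>", line 7, in <module>
IndexError: list index out of range
```

```bash
python3 - <<'E'
from h import *
fr=[(c,*r.grab_frame(c)) for c in("top","side")]
C=[]
for c,im,d in fr:
    X=cloud(c,im,d); m=((d>0)&(abs(X[...,2]-41)<7)&(np.hypot(X[...,0]-565,X[...,1]+42)<190)).astype(np.uint8)
    m=cv2.morphologyEx(m,cv2.MORPH_OPEN,np.ones((3,3)))>0; p=X[m]
    (ce,ra)=cv2.minEnclosingCircle(p[:,:2].astype(np.float32))
    print(c,ce,ra,np.median(p[:,2]),len(p)); C.append(ce)
    kn=(d>0)&(X[...,2]>95)&(X[...,2]<145)&(np.hypot(X[...,0]-565,X[...,1]+42)<150)
    print("knob",X[kn].mean(0),X[kn].min(0),X[kn].max(0))
    tp=kn&(X[...,2]>131); print("top",X[tp].mean(0),tp.sum())
ax=np.mean(C,0); T=build(fr,ax); np.savez("t.npz",T=T,ax=ax)
for c,im,d in fr: print(c,angle(c,im,d,ax,T))
np.savez("f0.npz",a=fr[0][1],b=fr[0][2],c=fr[1][1],d=fr[1][2])
print(ax,r.sense()["clock"])
E
```

```text
top (570.1306762695312, -37.59920120239258) 149.77886962890625 39.975707239829525 7981
knob [ 595.42107599 -142.39916118  127.54365023] [ 583.36466846 -158.3439483    95.32699374] [ 613.00190519 -128.95530418  137.95780018]
top [ 598.12528171 -143.78273515  133.77366848] 113
side (568.2110595703125, -36.883277893066406) 151.16574096679688 41.42013649598536 5328
knob [ 591.1051376  -147.71984702  122.04672575] [ 580.76834723 -158.95570428   95.02972166] [ 612.88565748 -129.83529562  137.84126688]
top [ 595.61506598 -145.01139373  134.679962  ] 115
top (np.float64(-0.008726646260007076), np.float64(0.886348109298513), 9467)
side (np.float64(0.008726646259936022), np.float64(0.8483741605752146), 7360)
[569.17086792 -37.24123955] 0.85
```

Request:
{"method": "move_arm", "body": {"increments": [{"tx": -3.58, "ty": -3.18, "tz": 0.2, "gripper": 1}, {"tx": -3.58, "ty": -3.18, "tz": 0.2}, {"tx": -3.58, "ty": -3.18, "tz": 0.2}, {"tx": -3.58, "ty": -3.18, "tz": 0.2}, {"tx": -3.58, "ty": -3.18, "tz": 0.2}, {"tx": -3.58, "ty": -3.18, "tz": 0.2}, {"tx": -3.58, "ty": -3.18, "tz": 0.2}, {"tx": -3.58, "ty": -3.18, "tz": 0.2}, {"tx": -3.58, "ty": -3.18, "tz": 0.2}, {"tx": -3.58, "ty": -3.18, "tz": 0.2}, {"tx": -3.58, "ty": -3.18, "tz": 0.2}, {"tx": -3.58, "ty": -3.18, "tz": 0.2}]}}

```text
invalid input
```

Request:
{"method": "move_arm", "body": {"increments": [{"tx": -3.58, "ty": -3.18, "tz": 0.2}, {"tx": -3.58, "ty": -3.18, "tz": 0.2}, {"tx": -3.58, "ty": -3.18, "tz": 0.2}, {"tx": -3.58, "ty": -3.18, "tz": 0.2}, {"tx": -3.58, "ty": -3.18, "tz": 0.2}, {}, {}], "squeeze": 25}}

```text
invalid input
```

Request:
{"method": "move_arm", "body": {"increments": [{"tx": -3.58, "ty": -3.18, "tz": 0.2, "rx": 0, "ry": 0, "rz": 0, "gripper": 1}]}}

```text
clock: 0.95
eef_pos: [248.4, 542.7, 248.3]
tcp_rot: [3.138, -0.001, 2.772]
contact_force: [1.9, -0.1, 0.4]
opening: 0.992
```

Request:
{"method": "move_arm", "body": {"increments": [{"tx": -3.58, "ty": -3.18, "tz": 0.2, "rx": 0, "ry": 0, "rz": 0, "gripper": 1}, {"tx": -3.58, "ty": -3.18, "tz": 0.2, "rx": 0, "ry": 0, "rz": 0, "gripper": 1}, {"tx": -3.58, "ty": -3.18, "tz": 0.2, "rx": 0, "ry": 0, "rz": 0, "gripper": 1}, {"tx": -3.58, "ty": -3.18, "tz": 0.2, "rx": 0, "ry": 0, "rz": 0, "gripper": 1}, {"tx": -3.58, "ty": -3.18, "tz": 0.2, "rx": 0, "ry": 0, "rz": 0, "gripper": 1}, {"tx": -3.58, "ty": -3.18, "tz": 0.2, "rx": 0, "ry": 0, "rz": 0, "gripper": 1}, {"tx": -3.58, "ty": -3.18, "tz": 0.2, "rx": 0, "ry": 0, "rz": 0, "gripper": 1}, {"tx": -3.58, "ty": -3.18, "tz": 0.2, "rx": 0, "ry": 0, "rz": 0, "gripper": 1}, {"tx": -3.58, "ty": -3.18, "tz": 0.2, "rx": 0, "ry": 0, "rz": 0, "gripper": 1}, {"tx": -3.58, "ty": -3.18, "tz": 0.2, "rx": 0, "ry": 0, "rz": 0, "gripper": 1}, {"tx": -3.58, "ty": -3.18, "tz": 0.2, "rx": 0, "ry": 0, "rz": 0, "gripper": 1}, {"tx": -3.58, "ty": -3.18, "tz": 0.2, "rx": 0, "ry": 0, "rz": 0, "gripper": 1}]}}

```text
clock: 2.15
eef_pos: [511.2, 25.6, 224.2]
tcp_rot: [3.141, 0.001, 2.769]
contact_force: [1.9, 0.3, -0.9]
opening: 1.002
```

Request:
{"method": "move_arm", "body": {"increments": [{"tx": -3.58, "ty": -3.18, "tz": 0.2, "rx": 0, "ry": 0, "rz": 0, "gripper": 1}, {"tx": -3.58, "ty": -3.18, "tz": 0.2, "rx": 0, "ry": 0, "rz": 0, "gripper": 1}, {"tx": -3.58, "ty": -3.18, "tz": 0.2, "rx": 0, "ry": 0, "rz": 0, "gripper": 1}, {"tx": -3.58, "ty": -3.18, "tz": 0.2, "rx": 0, "ry": 0, "rz": 0, "gripper": 1}, {"tx": 0, "ty": 0, "tz": 0, "rx": 0, "ry": 0, "rz": 0, "gripper": 1}, {"tx": 0, "ty": 0, "tz": 0, "rx": 0, "ry": 0, "rz": 0, "gripper": 1}]}}

```text
clock: 2.75
eef_pos: [597.5, -144.0, 215.5]
tcp_rot: [3.142, -0.001, 2.767]
contact_force: [0.5, 0.7, -0.2]
opening: 0.999
```

```bash
python3 - <<'E'
from h import *
s=r.sense();print(s["clock"],s["qpos"],s["eef_pos"],s["tcp_rot"])
z=np.load("t.npz")
for c in("side","top"):
    im,d=r.grab_frame(c);cv2.imwrite(f"pics/{c}1.png",im[:,:,::-1]);print(c,angle(c,im,d,z["ax"],z["T"]))
E
```

```text
2.75 [-2.39121023e-01  3.71133366e-01  1.68887806e+00  2.29506169e-04
  1.08238745e+00 -1.43506922e+00] [ 597.4844644  -144.04640235  215.49605854] [ 3.14150102e+00 -8.26233901e-04  2.76663679e+00]
side (np.float64(0.008726646259936022), np.float64(0.50576874044164), 7344)
top (np.float64(-0.008726646260007076), np.float64(0.8440374304730068), 6088)
```

View pics/side1.png

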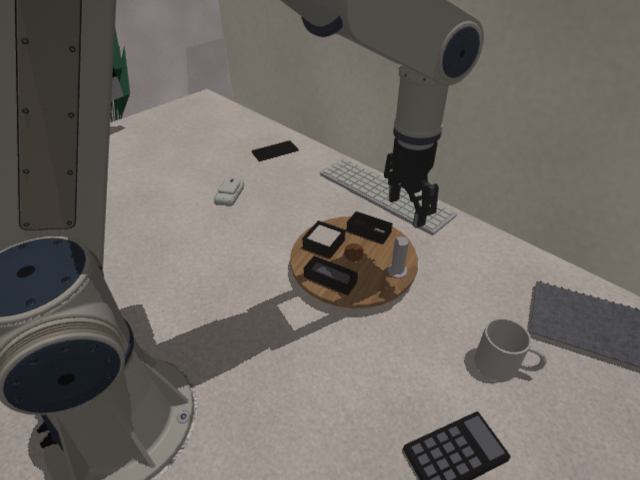

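Request:
{"method": "move_arm", "body": {"increments": [{"tx": 0, "ty": 0, "tz": 3.45, "rx": 0, "ry": 0, "rz": 0, "gripper": 1}, {"tx": 0, "ty": 0, "tz": 3.45, "rx": 0, "ry": 0, "rz": 0, "gripper": 1}, {"tx": 0, "ty": 0, "tz": 3.45, "rx": 0, "ry": 0, "rz": 0, "gripper": 1}, {"tx": 0, "ty": 0, "tz": 0, "rx": 0, "ry": 0, "rz": 0, "gripper": 0}, {"tx": 0, "ty": 0, "tz": 0, "rx": 0, "ry": 0, "rz": 0, "gripper": -1}, {"tx": 0, "ty": 0, "tz": 0, "rx": 0, "ry": 0, "rz": 0, "gripper": -1}, {"tx": 0, "ty": 0, "tz": 0, "rx": 0, "ry": 0, "rz": 0, "gripper": -1}, {"tx": 0, "ty": 0, "tz": 0, "rx": 0, "ry": 0, "rz": 0, "gripper": -1}], "squeeze": 25}}

```text
clock: 3.65
eef_pos: [599.0, -143.3, 114.7]
tcp_rot: [3.141, 0.004, 2.769]
contact_force: [-0.8, 1.2, 8.0]
opening: 0.347
```

```bash
sed -i 's/    f=np.where(sat>35,-1.,1.)/    f=np.where(sat>.33*np.maximum(im.max(-1),1),-1.,1.)/' h.py; python3 - <<'E'
from h import *
s=r.sense();print(s["clock"],s["eef_pos"],s["tcp_rot"],s["contact_force"],s["opening"])
z=np.load("t.npz");f=np.load("f0.npz");ax=z["ax"]
fr=[("top",f["a"],f["b"]),("side",f["c"],f["d"])];T=build(fr,ax)
for x in fr: print(x[0],angle(*x,ax,T))
for c in("side","top"):
    T1=build([x for x in fr if x[0]==c],ax)
    im,d=r.grab_frame(c);print(c,angle(c,im,d,ax,T),angle(c,im,d,ax,T1))
np.savez("t.npz",T=T,ax=ax)
E
```

```text
3.65 [ 598.9919763  -143.2985536   114.73378464] [3.14098999 0.00371997 2.76884517] [-0.80402073  1.22014682  7.99784324] 0.3466528877166706
top (np.float64(-0.008726646260007076), np.float64(0.8152261215452292), 9467)
side (np.float64(0.008726646259936022), np.float64(0.7469699186297568), 7360)
side (np.float64(0.008726646259936022), np.float64(0.7506355864632586), 7171) (np.float64(0.008726646259936022), np.float64(0.7781918482611148), 7171)
top (np.float64(-3.552713678800501e-14), np.float64(0.7492980251866579), 6006) (np.float64(0.008726646259936022), np.float64(0.7683381713684743), 6006)
```

```bash
cat > plan.py <<'E'
import numpy as np
R=110.
def rows(th,p0=None,ax=(0,0),yaw=2.769,rad=R):
    """tool-axis cm rows through knob angles th[1:]; p0 = present commanded xy (default: on the circle at th[0])"""
    th=np.asarray(th); P=np.array(ax)+rad*np.c_[np.cos(th),np.sin(th)]
    p=P[0] if p0 is None else np.array(p0,float); ex=np.array([np.cos(yaw),np.sin(yaw)]);ey=np.array([np.sin(yaw),-np.cos(yaw)])
    for q in P[1:]:
        d=(q-p)/10; a,b=round(d@ex,2),round(d@ey,2); p=p+10*(a*ex+b*ey); print(a,b)
    return p
E
python3 - <<'E'
from plan import *
t=np.arange(0,2.41,.1)
w=lambda t:2.1*np.where(t<1,np.sin(np.pi*t/2)**2,1)
tt=np.linspace(0,2.4,2401);th=np.r_[0,np.cumsum(w((tt[1:]+tt[:-1])/2))*.001]
# release at 1.35, nominal decay
dec=np.clip(tt-1.4,0,None);th=th-.5*.18*dec**2
T=-1.30+np.interp(t,tt,th);print(T[12],T[-1]);rows(T)
E
```

```text
0.16999999999998217 2.5999999999998726
-0.02 0.01
-0.1 0.08
-0.27 0.21
-0.47 0.42
-0.69 0.69
-0.83 1.04
-0.86 1.44
-0.72 1.83
-0.4 2.14
0.04 2.29
0.52 2.24
0.98 2.09
1.39 1.84
1.74 1.51
2.01 1.11
2.18 0.66
2.25 0.2
2.22 -0.26
2.11 -0.69
1.9 -1.09
1.64 -1.44
1.32 -1.71
0.95 -1.91
0.55 -2.05
```

Request:
{"method": "move_arm", "body": {"increments": [{"tx": -0.02, "ty": 0.01, "tz": 0, "rx": 0, "ry": 0, "rz": 0, "gripper": -1}, {"tx": -0.1, "ty": 0.08, "tz": 0, "rx": 0, "ry": 0, "rz": 0, "gripper": -1}, {"tx": -0.27, "ty": 0.21, "tz": 0, "rx": 0, "ry": 0, "rz": 0, "gripper": -1}, {"tx": -0.47, "ty": 0.42, "tz": 0, "rx": 0, "ry": 0, "rz": 0, "gripper": -1}, {"tx": -0.69, "ty": 0.69, "tz": 0, "rx": 0, "ry": 0, "rz": 0, "gripper": -1}, {"tx": -0.83, "ty": 1.04, "tz": 0, "rx": 0, "ry": 0, "rz": 0, "gripper": -1}, {"tx": -0.86, "ty": 1.44, "tz": 0, "rx": 0, "ry": 0, "rz": 0, "gripper": -1}, {"tx": -0.72, "ty": 1.83, "tz": 0, "rx": 0, "ry": 0, "rz": 0, "gripper": -1}, {"tx": -0.4, "ty": 2.14, "tz": 0, "rx": 0, "ry": 0, "rz": 0, "gripper": -1}, {"tx": 0.04, "ty": 2.29, "tz": 0, "rx": 0, "ry": 0, "rz": 0, "gripper": -1}, {"tx": 0.52, "ty": 2.24, "tz": 0, "rx": 0, "ry": 0, "rz": 0, "gripper": -1}, {"tx": 0.98, "ty": 2.09, "tz": 0, "rx": 0, "ry": 0, "rz": 0, "gripper": -1}]}}

```text
clock: 4.95
eef_pos: [678.4, -17.8, 114.8]
tcp_rot: [3.14, 0.004, 2.769]
contact_force: [-3.8, -1.0, 10.5]
opening: 0.343
```

Request:
{"method": "move_arm", "body": {"increments": [{"tx": 1.39, "ty": 1.84, "tz": 0, "rx": 0, "ry": 0, "rz": 0, "gripper": -1}, {"tx": 1.74, "ty": 1.51, "tz": 0, "rx": 0, "ry": 0, "rz": 0, "gripper": 1}, {"tx": 2.01, "ty": 1.11, "tz": 0, "rx": 0, "ry": 0, "rz": 0, "gripper": 1}, {"tx": 2.18, "ty": 0.66, "tz": 0, "rx": 0, "ry": 0, "rz": 0, "gripper": 1}, {"tx": 2.25, "ty": 0.2, "tz": -0.4, "rx": 0, "ry": 0, "rz": 0, "gripper": 1}, {"tx": 2.22, "ty": -0.26, "tz": -1.4, "rx": 0, "ry": 0, "rz": 0, "gripper": 1}, {"tx": 2.11, "ty": -0.69, "tz": -1.4, "rx": 0, "ry": 0, "rz": 0, "gripper": 1}, {"tx": 1.9, "ty": -1.09, "tz": -1.4, "rx": 0, "ry": 0, "rz": 0, "gripper": 1}, {"tx": 1.64, "ty": -1.44, "tz": -1.4, "rx": 0, "ry": 0, "rz": 0, "gripper": 1}]}}

```text
clock: 5.85
eef_pos: [520.1, 62.5, 173.9]
tcp_rot: [3.141, 0.001, 2.769]
contact_force: [-0.8, -0.3, -0.0]
opening: 1.002
```

```bash
cat > look.py <<'E'
from h import *
import sys,json,os
from scipy.optimize import least_squares
z=np.load("t.npz");ax=z["ax"];PH0=-1.297
s=r.sense();im,d=r.grab_frame("side");t=s["clock"]
L=json.load(open("log.json")) if os.path.exists("log.json") else []
pred=float(sys.argv[1]) if len(sys.argv)>1 else None
a,sc,n=angle("side",im,d,ax,z["T"]); a0=a+PH0
tcp=s["eef_pos"]; tt=np.arctan2(tcp[1]-ax[1],tcp[0]-ax[0])
prev=L[-1][1] + 1.8*(t-L[-1][0]) if L else 2.2
a0+=2*np.pi*round((prev-a0)/2/np.pi)
tt+=2*np.pi*round((a0-tt)/2/np.pi)
L.append([t,a0]);json.dump(L,open("log.json","w"))
A=np.array(L);print("t",t,"theta",a0.round(3),"score",round(sc,2),n,"tcp ang",tt.round(3),"r",np.hypot(*(tcp[:2]-ax)).round(1),"z",tcp[2].round(1),"F",s["contact_force"].round(1),s["opening"])
# model: I unknown (prior), w0, th0 at release t=5.1
def sim(p,ts):
    I=.017*np.exp(p[2]);tau=I/.0012;k=.0008/.0012;u=np.maximum(np.asarray(ts)-5.15,-.2);u=np.minimum(u,tau*np.log((p[1]+k)/k))
    return p[0]+(p[1]+k)*tau*(1-np.exp(-u/tau))-k*u
f=least_squares(lambda p:np.r_[(sim(p,A[:,0])-A[:,1])/.02,(p[2]-.1)/.4,(p[1]-2.1)/.04,(p[0]-.59)/.02],[.59,2.1,0.])
p=f.x;print("fit",p.round(3),"res",(sim(p,A[:,0])-A[:,1]).round(3))
w=lambda t:(sim(p,t+.01)-sim(p,t-.01))/.02
now=r.sense()["clock"];N=int(sys.argv[1]) if len(sys.argv)>1 else 12
print("now",now,"pred theta",sim(p,now).round(3),"w",w(now).round(3), "w end",w(now+N*.1).round(3))
from plan import rows
ts=now+.1*np.arange(N+1)+.012; th=sim(p,ts)
ae=tcp[:2]; q=rows(th,p0=ae,ax=ax); print(q.round(1),th[-1].round(3))
E
python3 look.py 11
```

```text
t 5.85 theta 2.019 score 0.69 7584 tcp ang 2.028 r 111.2 z 173.9 F [-0.8 -0.3 -0. ] 1.0018566513232845
fit [0.59  2.101 0.107] res [-0.]
now 5.9 pred theta 2.118 w 1.972 w end 1.794
1.79 -2.9
0.7 -2.02
0.3 -2.1
-0.11 -2.1
-0.5 -2.02
-0.86 -1.88
-1.18 -1.67
-1.47 -1.4
-1.68 -1.11
-1.83 -0.78
-1.93 -0.43
[ 516.2 -133.6] 4.21
```

Request:
{"method": "move_arm", "body": {"increments": [{"tx": 1.79, "ty": -2.9, "tz": 0, "rx": 0, "ry": 0, "rz": 0, "gripper": 1}, {"tx": 0.7, "ty": -2.02, "tz": 0, "rx": 0, "ry": 0, "rz": 0, "gripper": 1}, {"tx": 0.3, "ty": -2.1, "tz": 0, "rx": 0, "ry": 0, "rz": 0, "gripper": 1}, {"tx": -0.11, "ty": -2.1, "tz": 0, "rx": 0, "ry": 0, "rz": 0, "gripper": 1}, {"tx": -0.5, "ty": -2.02, "tz": 0, "rx": 0, "ry": 0, "rz": 0, "gripper": 1}, {"tx": -0.86, "ty": -1.88, "tz": 0, "rx": 0, "ry": 0, "rz": 0, "gripper": 1}, {"tx": -1.18, "ty": -1.67, "tz": 0, "rx": 0, "ry": 0, "rz": 0, "gripper": 1}, {"tx": -1.47, "ty": -1.4, "tz": 0, "rx": 0, "ry": 0, "rz": 0, "gripper": 1}, {"tx": -1.68, "ty": -1.11, "tz": 0, "rx": 0, "ry": 0, "rz": 0, "gripper": 1}, {"tx": -1.83, "ty": -0.78, "tz": 0, "rx": 0, "ry": 0, "rz": 0, "gripper": 1}, {"tx": -1.93, "ty": -0.43, "tz": 0, "rx": 0, "ry": 0, "rz": 0, "gripper": 1}]}}

```text
clock: 7.0
eef_pos: [517.9, -135.1, 173.0]
tcp_rot: [3.141, 0.001, 2.768]
contact_force: [0.4, 0.1, 0.2]
opening: 1.003
```

```bash
python3 look.py 11
```

```text
t 7.0 theta 4.323 score 0.76 6486 tcp ang 4.23 r 110.5 z 173.0 F [0.4 0.1 0.2] 1.0030778035407986
fit [0.582 2.117 0.576] res [ 0.018 -0.009]
now 7.05 pred theta 4.41 w 1.915 w end 1.805
-4.29 0.42
-1.93 0.77
-1.75 1.12
-1.5 1.41
-1.21 1.66
-0.87 1.85
-0.51 1.96
-0.15 2.02
0.23 1.99
0.58 1.91
0.91 1.77
[677.1 -16.1] 6.477
```

Request:
{"method": "move_arm", "body": {"increments": [{"tx": -4.29, "ty": 0.42, "tz": 0, "rx": 0, "ry": 0, "rz": 0, "gripper": 1}, {"tx": -1.93, "ty": 0.77, "tz": 0, "rx": 0, "ry": 0, "rz": 0, "gripper": 1}, {"tx": -1.75, "ty": 1.12, "tz": 0, "rx": 0, "ry": 0, "rz": 0, "gripper": 1}, {"tx": -1.5, "ty": 1.41, "tz": 0, "rx": 0, "ry": 0, "rz": 0, "gripper": 1}, {"tx": -1.21, "ty": 1.66, "tz": 0, "rx": 0, "ry": 0, "rz": 0, "gripper": 1}, {"tx": -0.87, "ty": 1.85, "tz": 0, "rx": 0, "ry": 0, "rz": 0, "gripper": 1}, {"tx": -0.51, "ty": 1.96, "tz": 0, "rx": 0, "ry": 0, "rz": 0, "gripper": 1}, {"tx": -0.15, "ty": 2.02, "tz": 0, "rx": 0, "ry": 0, "rz": 0, "gripper": 1}, {"tx": 0.23, "ty": 1.99, "tz": 0, "rx": 0, "ry": 0, "rz": 0, "gripper": 1}, {"tx": 0.58, "ty": 1.91, "tz": 0, "rx": 0, "ry": 0, "rz": 0, "gripper": 1}, {"tx": 0.91, "ty": 1.77, "tz": 0, "rx": 0, "ry": 0, "rz": 0, "gripper": 1}]}}

```text
clock: 8.15
eef_pos: [675.8, -13.0, 172.4]
tcp_rot: [-3.142, -0.0, 2.769]
contact_force: [0.1, 0.5, 0.2]
opening: 1.003
```

```bash
python3 look.py 11
```

```text
t 8.15 theta 6.435 score 0.73 7605 tcp ang 6.507 r 109.3 z 172.4 F [0.1 0.5 0.2] 1.0029298674082334
fit [0.582 2.12  0.516] res [ 0.019 -0.014  0.002]
now 8.2 pred theta 6.526 w 1.784 w end 1.673
1.5 1.86
1.53 1.2
1.7 0.91
1.82 0.6
1.89 0.27
1.9 -0.06
1.85 -0.38
1.74 -0.69
1.6 -0.96
1.4 -1.22
1.17 -1.42
[507.6  53.9] 8.448
```

Request:
{"method": "move_arm", "body": {"increments": [{"tx": 1.5, "ty": 1.86, "tz": 0, "rx": 0, "ry": 0, "rz": 0, "gripper": 1}, {"tx": 1.53, "ty": 1.2, "tz": 0, "rx": 0, "ry": 0, "rz": 0, "gripper": 1}, {"tx": 1.7, "ty": 0.91, "tz": 0, "rx": 0, "ry": 0, "rz": 0, "gripper": 1}, {"tx": 1.82, "ty": 0.6, "tz": 0, "rx": 0, "ry": 0, "rz": 0, "gripper": 1}, {"tx": 1.89, "ty": 0.27, "tz": 0, "rx": 0, "ry": 0, "rz": 0, "gripper": 1}, {"tx": 1.9, "ty": -0.06, "tz": 0, "rx": 0, "ry": 0, "rz": 0, "gripper": 1}, {"tx": 1.85, "ty": -0.38, "tz": 0, "rx": 0, "ry": 0, "rz": 0, "gripper": 1}, {"tx": 1.74, "ty": -0.69, "tz": 0, "rx": 0, "ry": 0, "rz": 0, "gripper": 1}, {"tx": 1.6, "ty": -0.96, "tz": 0, "rx": 0, "ry": 0, "rz": 0, "gripper": 1}, {"tx": 1.4, "ty": -1.22, "tz": 0, "rx": 0, "ry": 0, "rz": 0, "gripper": 1}, {"tx": 1.17, "ty": -1.42, "tz": 0, "rx": 0, "ry": 0, "rz": 0, "gripper": 1}]}}

```text
clock: 9.3
eef_pos: [505.9, 52.3, 172.5]
tcp_rot: [-3.141, -0.0, 2.769]
contact_force: [-0.7, 0.4, -0.4]
opening: 0.998
```

```bash
python3 look.py 12
```

```text
t 9.3 theta 8.398 score 0.7 7575 tcp ang 8.469 r 109.7 z 172.5 F [-0.7  0.4 -0.4] 0.9977429927946941
fit [0.582 2.128 0.458] res [ 0.022 -0.012 -0.006  0.004]
now 9.35 pred theta 8.485 w 1.65 w end 1.529
1.05 -1.93
0.53 -1.71
0.25 -1.77
-0.04 -1.77
-0.33 -1.73
-0.59 -1.65
-0.84 -1.53
-1.06 -1.36
-1.25 -1.17
-1.41 -0.97
-1.53 -0.72
-1.62 -0.48
[ 508.5 -128.9] 10.41
```

Request:
{"method": "move_arm", "body": {"increments": [{"tx": 1.05, "ty": -1.93, "tz": 0, "rx": 0, "ry": 0, "rz": 0, "gripper": 1}, {"tx": 0.53, "ty": -1.71, "tz": 0, "rx": 0, "ry": 0, "rz": 0, "gripper": 1}, {"tx": 0.25, "ty": -1.77, "tz": 0, "rx": 0, "ry": 0, "rz": 0, "gripper": 1}, {"tx": -0.04, "ty": -1.77, "tz": 0, "rx": 0, "ry": 0, "rz": 0, "gripper": 1}, {"tx": -0.33, "ty": -1.73, "tz": 0, "rx": 0, "ry": 0, "rz": 0, "gripper": 1}, {"tx": -0.59, "ty": -1.65, "tz": 0, "rx": 0, "ry": 0, "rz": 0, "gripper": 1}, {"tx": -0.84, "ty": -1.53, "tz": 0, "rx": 0, "ry": 0, "rz": 0, "gripper": 1}, {"tx": -1.06, "ty": -1.36, "tz": 0, "rx": 0, "ry": 0, "rz": 0, "gripper": 1}, {"tx": -1.25, "ty": -1.17, "tz": 0, "rx": 0, "ry": 0, "rz": 0, "gripper": 1}, {"tx": -1.41, "ty": -0.97, "tz": 0, "rx": 0, "ry": 0, "rz": 0, "gripper": 1}, {"tx": -1.53, "ty": -0.72, "tz": 0, "rx": 0, "ry": 0, "rz": 0, "gripper": 1}, {"tx": -1.62, "ty": -0.48, "tz": 0, "rx": 0, "ry": 0, "rz": 0, "gripper": 1}]}}

```text
clock: 10.55
eef_pos: [511.4, -130.3, 172.5]
tcp_rot: [3.142, 0.0, 2.768]
contact_force: [0.1, -0.3, 0.7]
opening: 1.002
```

```bash
python3 look.py 12
```

```text
t 10.55 theta 10.449 score 0.78 6355 tcp ang 10.44 r 109.6 z 172.5 F [ 0.1 -0.3  0.7] 1.001771466277889
fit [0.585 2.114 0.533] res [ 0.018 -0.019 -0.006  0.022 -0.01 ]
now 10.6 pred theta 10.517 w 1.552 w end 1.444
-2.73 -0.2
-1.67 0.24
-1.61 0.49
-1.5 0.73
-1.37 0.94
-1.2 1.12
-1.02 1.29
-0.81 1.41
-0.59 1.51
-0.37 1.57
-0.12 1.59
0.1 1.59
[676.1 -62.9] 12.331
```

Request:
{"method": "move_arm", "body": {"increments": [{"tx": -2.73, "ty": -0.2, "tz": 0, "rx": 0, "ry": 0, "rz": 0, "gripper": 1}, {"tx": -1.67, "ty": 0.24, "tz": 0, "rx": 0, "ry": 0, "rz": 0, "gripper": 1}, {"tx": -1.61, "ty": 0.49, "tz": 0, "rx": 0, "ry": 0, "rz": 0, "gripper": 1}, {"tx": -1.5, "ty": 0.73, "tz": 0, "rx": 0, "ry": 0, "rz": 0, "gripper": 1}, {"tx": -1.37, "ty": 0.94, "tz": 0, "rx": 0, "ry": 0, "rz": 0, "gripper": 1}, {"tx": -1.2, "ty": 1.12, "tz": 0, "rx": 0, "ry": 0, "rz": 0, "gripper": 1}, {"tx": -1.02, "ty": 1.29, "tz": 0, "rx": 0, "ry": 0, "rz": 0, "gripper": 1}, {"tx": -0.81, "ty": 1.41, "tz": 0, "rx": 0, "ry": 0, "rz": 0, "gripper": 1}, {"tx": -0.59, "ty": 1.51, "tz": 0, "rx": 0, "ry": 0, "rz": 0, "gripper": 1}, {"tx": -0.37, "ty": 1.57, "tz": 0, "rx": 0, "ry": 0, "rz": 0, "gripper": 1}, {"tx": -0.12, "ty": 1.59, "tz": 0, "rx": 0, "ry": 0, "rz": 0, "gripper": 1}, {"tx": 0.1, "ty": 1.59, "tz": 0, "rx": 0, "ry": 0, "rz": 0, "gripper": 1}]}}

```text
clock: 11.8
eef_pos: [675.6, -60.4, 172.5]
tcp_rot: [3.142, -0.0, 2.769]
contact_force: [0.9, -0.0, -0.6]
opening: 0.996
```

```bash
python3 look.py 12
```

```text
t 11.8 theta 12.325 score 0.74 7611 tcp ang 12.352 r 108.9 z 172.5 F [ 0.9 -0.  -0.6] 0.9958650286139232
fit [0.586 2.111 0.544] res [ 0.017 -0.021 -0.007  0.023 -0.006 -0.003]
now 11.85 pred theta 12.395 w 1.444 w end 1.343
0.47 2.18
0.66 1.43
0.85 1.31
1.02 1.17
1.17 1.01
1.29 0.83
1.39 0.64
1.45 0.44
1.49 0.23
1.49 0.03
1.48 -0.17
1.44 -0.37
[575.1  72.6] 14.083
```

Request:
{"method": "move_arm", "body": {"increments": [{"tx": 0.47, "ty": 2.18, "tz": 0, "rx": 0, "ry": 0, "rz": 0, "gripper": 1}, {"tx": 0.66, "ty": 1.43, "tz": 0, "rx": 0, "ry": 0, "rz": 0, "gripper": 1}, {"tx": 0.85, "ty": 1.31, "tz": 0, "rx": 0, "ry": 0, "rz": 0, "gripper": 1}, {"tx": 1.02, "ty": 1.17, "tz": 0, "rx": 0, "ry": 0, "rz": 0, "gripper": 1}, {"tx": 1.17, "ty": 1.01, "tz": 0, "rx": 0, "ry": 0, "rz": 0, "gripper": 1}, {"tx": 1.29, "ty": 0.83, "tz": 0, "rx": 0, "ry": 0, "rz": 0, "gripper": 1}, {"tx": 1.39, "ty": 0.64, "tz": 0, "rx": 0, "ry": 0, "rz": 0, "gripper": 1}, {"tx": 1.45, "ty": 0.44, "tz": 0, "rx": 0, "ry": 0, "rz": 0, "gripper": 1}, {"tx": 1.49, "ty": 0.23, "tz": 0, "rx": 0, "ry": 0, "rz": 0, "gripper": 1}, {"tx": 1.49, "ty": 0.03, "tz": 0, "rx": 0, "ry": 0, "rz": 0, "gripper": 1}, {"tx": 1.48, "ty": -0.17, "tz": 0, "rx": 0, "ry": 0, "rz": 0, "gripper": 1}, {"tx": 1.44, "ty": -0.37, "tz": 0, "rx": 0, "ry": 0, "rz": 0, "gripper": 1}]}}

```text
clock: 13.05
eef_pos: [573.3, 71.4, 172.5]
tcp_rot: [-3.142, -0.0, 2.769]
contact_force: [0.1, -0.4, -0.3]
opening: 1.004
```

```bash
python3 look.py 24
```

```text
t 13.05 theta 14.018 score 0.68 7604 tcp ang 14.099 r 108.8 z 172.5 F [ 0.1 -0.4 -0.3] 1.004277036734324
fit [0.582 2.12  0.513] res [ 0.018 -0.015 -0.001  0.025 -0.012 -0.021  0.014]
now 13.1 pred theta 14.099 w 1.325 w end 1.133
1.53 -0.53
1.23 -0.75
1.12 -0.9
0.98 -1.03
0.84 -1.14
0.68 -1.23
0.51 -1.29
0.35 -1.35
0.17 -1.36
-0.0 -1.37
-0.17 -1.35
-0.33 -1.31
-0.48 -1.26
-0.63 -1.17
-0.76 -1.09
-0.88 -0.97
-0.99 -0.87
-1.07 -0.73
-1.14 -0.6
-1.2 -0.46
-1.23 -0.31
-1.26 -0.17
-1.25 -0.03
-1.25 0.12
[ 545.  -144.6] 17.057
```

Request:
{"method": "move_arm", "body": {"increments": [{"tx": 1.53, "ty": -0.53, "tz": 0.2, "rx": 0, "ry": 0, "rz": 0, "gripper": 1}, {"tx": 1.23, "ty": -0.75, "tz": 1.2, "rx": 0, "ry": 0, "rz": 0, "gripper": 1}, {"tx": 1.12, "ty": -0.9, "tz": 1.6, "rx": 0, "ry": 0, "rz": 0, "gripper": 1}, {"tx": 0.98, "ty": -1.03, "tz": 1.6, "rx": 0, "ry": 0, "rz": 0, "gripper": 1}, {"tx": 0.84, "ty": -1.14, "tz": 1.2, "rx": 0, "ry": 0, "rz": 0, "gripper": 1}, {"tx": 0.68, "ty": -1.23, "tz": 0, "rx": 0, "ry": 0, "rz": 0, "gripper": -1}, {"tx": 0.51, "ty": -1.29, "tz": 0, "rx": 0, "ry": 0, "rz": 0, "gripper": -1}, {"tx": 0.35, "ty": -1.35, "tz": 0, "rx": 0, "ry": 0, "rz": 0, "gripper": -1}, {"tx": 0.17, "ty": -1.36, "tz": 0, "rx": 0, "ry": 0, "rz": 0, "gripper": -1}, {"tx": 0, "ty": -1.37, "tz": 0, "rx": 0, "ry": 0, "rz": 0, "gripper": -1}, {"tx": -0.17, "ty": -1.35, "tz": 0, "rx": 0, "ry": 0, "rz": 0, "gripper": -1}, {"tx": -0.33, "ty": -1.31, "tz": 0, "rx": 0, "ry": 0, "rz": 0, "gripper": -1}], "squeeze": 25}}

```text
clock: 14.3
eef_pos: [461.1, -31.7, 115.3]
tcp_rot: [3.141, 0.001, 2.769]
contact_force: [0.9, -0.3, 5.8]
opening: 0.345
```

```bash
python3 - <<'E'
from plan import *
from rig import r
ax=np.load("t.npz")["ax"];s=r.sense();p=s["eef_pos"];th=np.arctan2(p[1]-ax[1],p[0]-ax[0]);print(s["clock"],p,th,np.hypot(*(p[:2]-ax)),s["contact_force"],s["opening"])
t=np.arange(11)*.1;w=1.24
g=np.where(t<1,t/2+np.sin(np.pi*t)/2/np.pi,.5)*w
rows(th+g)
E
```

```text
14.3 [461.05014546 -31.69314815 115.28226267] 3.090323762970965 108.26297586931824 [ 0.86601743 -0.29465104  5.78701359] 0.34498443849646476
-0.51 -1.25
-0.61 -1.13
-0.67 -0.95
-0.65 -0.75
-0.56 -0.55
-0.44 -0.38
-0.29 -0.23
-0.16 -0.13
-0.06 -0.04
-0.01 -0.01
```

Request:
{"method": "move_arm", "body": {"increments": [{"tx": -0.51, "ty": -1.25, "tz": 0, "rx": 0, "ry": 0, "rz": 0, "gripper": -1}, {"tx": -0.61, "ty": -1.13, "tz": 0, "rx": 0, "ry": 0, "rz": 0, "gripper": -1}, {"tx": -0.67, "ty": -0.95, "tz": 0, "rx": 0, "ry": 0, "rz": 0, "gripper": -1}, {"tx": -0.65, "ty": -0.75, "tz": 0, "rx": 0, "ry": 0, "rz": 0, "gripper": -1}, {"tx": -0.56, "ty": -0.55, "tz": 0, "rx": 0, "ry": 0, "rz": 0, "gripper": -1}, {"tx": -0.44, "ty": -0.38, "tz": 0, "rx": 0, "ry": 0, "rz": 0, "gripper": -1}, {"tx": -0.29, "ty": -0.23, "tz": 0, "rx": 0, "ry": 0, "rz": 0, "gripper": -1}, {"tx": -0.16, "ty": -0.13, "tz": 0, "rx": 0, "ry": 0, "rz": 0, "gripper": -1}, {"tx": -0.06, "ty": -0.04, "tz": 0, "rx": 0, "ry": 0, "rz": 0, "gripper": -1}, {"tx": 0, "ty": 0, "tz": 0, "rx": 0, "ry": 0, "rz": 0, "gripper": -1}, {"tx": 0, "ty": 0, "tz": 0, "rx": 0, "ry": 0, "rz": 0, "gripper": -1}, {"tx": 0, "ty": 0, "tz": 0, "rx": 0, "ry": 0, "rz": 0, "gripper": -1}]}}

```text
clock: 15.5
eef_pos: [478.1, -96.4, 115.3]
tcp_rot: [-3.141, 0.001, 2.768]
contact_force: [-2.2, -1.6, 7.6]
opening: 0.345
```

Request:
{"method": "move_arm", "body": {"increments": [{"tx": 0, "ty": 0, "tz": 0, "rx": 0, "ry": 0, "rz": 0, "gripper": -1}, {"tx": 0, "ty": 0, "tz": 0, "rx": 0, "ry": 0, "rz": 0, "gripper": -1}, {"tx": 0, "ty": 0, "tz": 0, "rx": 0, "ry": 0, "rz": 0, "gripper": -1}, {"tx": 0, "ty": 0, "tz": 0, "rx": 0, "ry": 0, "rz": 0, "gripper": -1}, {"tx": 0, "ty": 0, "tz": 0, "rx": 0, "ry": 0, "rz": 0, "gripper": 1}, {"tx": 0, "ty": 0, "tz": 0, "rx": 0, "ry": 0, "rz": 0, "gripper": 1}, {"tx": 0, "ty": 0, "tz": 0, "rx": 0, "ry": 0, "rz": 0, "gripper": 1}, {"tx": 0, "ty": 0, "tz": 0, "rx": 0, "ry": 0, "rz": 0, "gripper": 1}, {"tx": 0, "ty": 0, "tz": 0, "rx": 0, "ry": 0, "rz": 0, "gripper": 1}]}}

```text
clock: 16.4
eef_pos: [477.8, -95.2, 114.4]
tcp_rot: [-3.142, -0.0, 2.769]
contact_force: [0.5, -0.5, -0.1]
opening: 1.003
```

```bash
cat > st.py <<'E'
from h import *
z=np.load("t.npz")
s=r.sense();im,d=r.grab_frame("side");g=angle("side",im,d,z["ax"],z["T"]);print(s["clock"],g,g[0]-1.297,s["eef_pos"],s["opening"],s["contact_force"])
p=s["eef_pos"]-np.r_[z["ax"],0];print(np.arctan2(p[1],p[0]))
E
python3 st.py
```

```text
16.4 (np.float64(-1.2653637076959101), np.float64(0.7464290617808353), 5872) -2.5623637076959103 [477.83950116 -95.19803186 114.41893093] 1.0031190318388268 [ 0.45122031 -0.52435251 -0.06870984]
-2.576136070772583
```

Released with no contact force. Now I rise clear, watch whether it stays still, and check the bystanders.

Request:
{"method": "move_arm", "body": {"increments": [{"tx": 0, "ty": 0, "tz": -1.5, "rx": 0, "ry": 0, "rz": 0, "gripper": 1}, {"tx": 0, "ty": 0, "tz": -2.5, "rx": 0, "ry": 0, "rz": 0, "gripper": 1}, {"tx": 0, "ty": 0, "tz": -3, "rx": 0, "ry": 0, "rz": 0, "gripper": 1}, {"tx": 0, "ty": 0, "tz": -3, "rx": 0, "ry": 0, "rz": 0, "gripper": 1}, {"tx": 0, "ty": 0, "tz": -2, "rx": 0, "ry": 0, "rz": 0, "gripper": 1}, {"tx": 0, "ty": 0, "tz": -1, "rx": 0, "ry": 0, "rz": 0, "gripper": 1}, {"tx": 0, "ty": 0, "tz": 0, "rx": 0, "ry": 0, "rz": 0, "gripper": 1}, {"tx": 0, "ty": 0, "tz": 0, "rx": 0, "ry": 0, "rz": 0, "gripper": 1}, {"tx": 0, "ty": 0, "tz": 0, "rx": 0, "ry": 0, "rz": 0, "gripper": 1}, {"tx": 0, "ty": 0, "tz": 0, "rx": 0, "ry": 0, "rz": 0, "gripper": 1}]}}

```text
clock: 17.45
eef_pos: [477.3, -95.1, 243.4]
tcp_rot: [-3.141, -0.002, 2.769]
contact_force: [0.1, -0.2, -0.3]
opening: 1.002
```

```bash
python3 st.py; python3 - <<'E'
from h import *
im,d=r.grab_frame("side")
f=np.load("f0.npz");cv2.imwrite("pics/end.png",im[:,:,::-1])
for q in("mug","mouse","calculator"):
    for o in r.place_of(q,"side")[:1]: print(q,o["location"],ray_z("side",*o["location"],0).round(0))
print(r.sense()["clock"])
E
python3 st.py
```

```text
17.45 (np.float64(-1.2653637076959101), np.float64(0.7535403999483771), 7069) -2.5623637076959103 [477.30756529 -95.05667527 243.35450782] 1.0019658154870215 [ 0.11060513 -0.22368762 -0.30774226]
-2.579861489105526
mug [260.5, 345.1] [573.  -9.   0.]
mouse [196.5, 231.6] [540. 413.   0.]
calculator [450.8, 455.7] [ 367. -446.    0.]
17.7
17.7 (np.float64(-1.2653637076959101), np.float64(0.7520014959701361), 7080) -2.5623637076959103 [477.78347676 -95.18866146 244.18356444] 0.9993217209893347 [0.19433838 0.03012069 0.31561402]
-2.576486588715643
```

View pics/end.png

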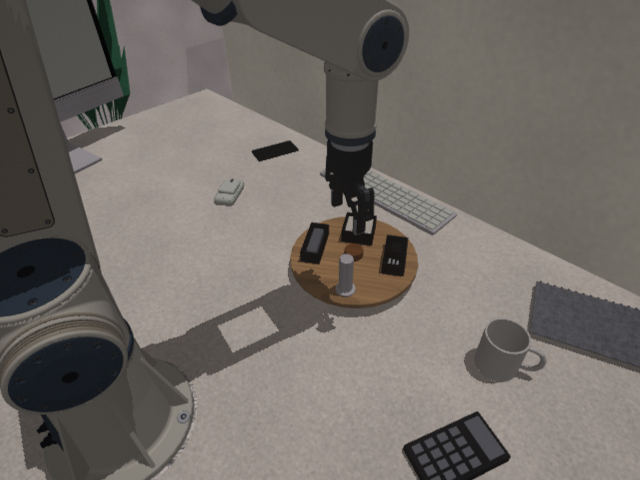

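The final picture shows the knob free at about (346,272) and the gripper well clear above it. The mug (505,350), mouse (230,190) and calculator (456,450) are where they were in the first picture. The network's mug fix (345,260) landed on the organiser and is false.

```bash
python3 -c "
from rig import r
print(r.sign_off())"
```

```text
the job is handed in; nothing more can be done
None
```

The organiser ran freely, and I handed the job in at about 17.7 s of the 53 s allowed.

- **Swing and release:** I gripped the knob post, swung the organiser counter-clockwise to about 2.1 rad/s (a third of a turn a second) and let go while moving with it.
- **Coast:** The open gripper travelled about 38 mm above the knob's top from roughly 5.6 to 13.2 s. In that time the organiser slowed from about 2.0 to 1.3 rad/s. The sideways error was mostly under 1 cm at the camera checks. The worst was about 2 cm, estimated for a brief camera pause near 7 s. Force readings between moves stayed near zero.
- **Stop:** I lowered around the moving post, gripped it, brought it smoothly to rest, opened and rose clear.

**Last checks:**
- The organiser's angle was identical in three looks from 16.4 to 17.7 s, so it was standing still, with no contact force on the tool.
- The network put the mouse and calculator within about 3 mm of where they started.
- The network's last fix for the mug was wrong because it landed on the organiser. The picture shows the mug in its original place, so I went by that.

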